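# Press the flashlight and carabiner home in the foam kit tray

## Task

Finish packing the emergency-kit tray in the closet: lay the flashlight in its cut-out in the foam, the right way round, and press it down at both ends until it is fully home on the pocket floor. The steel carabiner was only dropped into its cut-out and still rides high, so press that fully home at both ends too. Leave the whistle, the headlamp and the battery case where they are.

Things in the scene. Friction and masses are not known exactly. Their poses are not given: they have to be found in the camera images.
- tray: Clear acrylic tray, 176 x 228 mm, walls 42 mm high, filled with black die-cut foam whose face is 48 mm above the ledge; it does not move. Origin: centre of its underside; x across it (away from the robot), y along it (left), z up. Grey-floored pockets: a keyhole along y at x -46 mm for the flashlight, a D centred at x +30, y -37 mm for the carabiner, and the whistle's.
- flashlight: Bare aluminium flashlight 150 mm long, 0.12 to 0.23 kg, on the ledge, not rolling. Barrel 26 mm round; hexagonal head from 30 to 75 mm ahead of the middle. Origin: mid-length, on the underside; x to the head end, z up; axis 19 mm above the origin. Grip across the barrel, free from 50 mm behind to 28 mm ahead of the middle; balance point 9 mm ahead.
- light_head (a point): On the flashlight's axis, mid-head, 52.5 mm ahead of its middle. The hexagonal head is 45 mm long, 38 mm across flats, 44 mm across corners and lies on a flat; its flat top is 19 mm above this point. Axes as the flashlight.
- light_tail (a point): On the flashlight's axis in the hexagonal grip ring, 56 mm behind its middle. The ring is 8 mm long, of the same section as the head; its flat top, 22 mm wide, is 19 mm above this point. Axes as the flashlight.
- seat_head (a point): Fixed in the tray: where light_head lies when fully home, 13 mm below the foam face, at x -46, y +52.5 mm. Axes as the tray. Pocket 32 mm deep: head bay 48 mm wide, y +26.5 to +78.5 mm; barrel lane 30 mm wide, y -79 to +26.5 mm. Home, the head stands 6 mm above the foam, the barrel's top is level with it; if rolled off its flat, up to 3 mm higher.
- seat_tail (a point): Fixed in the tray: where light_tail lies when fully home, 13 mm below the foam face, at x -46, y -56 mm; a cross slot here, 14 x 48 mm, takes the ring. Laid in, it rests on springy foam bulges near the face on both sides of head and tail cap, its axis 1 to 4 mm over the foam; push each end past them (about 9 N, up to 15) onto the hard floor. While one end is up the other stops 3 mm high.
- carabiner: Large D-shaped steel carabiner of 12 mm round bar with a screw sleeve on the gate, 116 x 72 mm, 0.13 to 0.24 kg, lying flat and straight in the mouth of its pocket, 8.5 mm too high. Origin: mid-length and mid-width, at the underside; x to its wide end (the tray's +y), z up; bar axis 6 mm above the origin. The middle is open: press on the bar.
- clip_wide (a point): On the bar's axis in the middle of the carabiner's wide end, 52 mm from its middle; the bar runs straight across for 32 mm here, its top 6 mm above this point. Axes as the carabiner.
- clip_narrow (a point): On the bar's axis in the middle of the carabiner's narrow end, 52 mm from its middle; the bar runs straight across for 18 mm here, its top 6 mm above this point. Axes as the carabiner.
- pocket_wide (a point): Fixed in the tray: where clip_wide lies when the carabiner is fully home, 6 mm below the foam face, at x +28, y +15 mm of the tray, axes as the tray. The D pocket is 12 mm deep, 2 mm clear of the carabiner all round, so the bar's top is then level with the foam face.
- pocket_narrow (a point): Fixed in the tray: where clip_narrow lies when fully home, 6 mm below the foam face, at x +35, y -89 mm of the tray. A springy foam bulge near the face at each end of the pocket holds the carabiner up; push each end past it with about 6 N (up to 12) onto the hard floor.
- whistle: Yellow plastic whistle, 54 x 28 x 18 mm, in its own pocket in the tray beside the carabiner's wide end (x +30, y +68 mm of the tray), its top 6 mm above the foam. Origin: under it. To be left alone.
- headlamp: Red headlamp with black back plate, 48 x 78 x 42 mm, standing on the ledge beyond the flashlight. Origin: under it. To be left alone.
- battery_case: Grey battery case, 60 x 85 x 24 mm, on the ledge to the right of the tray. Origin: under it. To be left alone.
There are look-alikes about, which are no part of the job. Of the things like the carabiner, leave any that is blue or red; of the rest the smaller one is meant.

How it is judged:
By the outcome, as a careful person would: the job done as asked, in the order asked, and still so for the second after the job is handed in, with the robot touching nothing.
It also fails if it takes over 58 s, if anything falls off the work surface, if the arm or the gripper's body presses on something with over 40 N, if the wrist force passes 120 N, or if a joint passes its speed limit or range.

## Robot

A 6-joint arm with a two-finger parallel gripper is mounted at the origin on the work surface. World frame = base frame: x ahead of the robot, y to its left, z up, the work surface at z = 0. Lengths are in m, angles in degrees, forces in N, time in s.
With the tool pointing down it reaches from about 0.275 to 0.975 m from the base axis. Payload 8.4 kg.
Tool frame: the origin (TCP) lies midway between the tips of the shut fingers; the grasp point (between the pads) lies manip.tcp_to_grasp behind it (manip.tcp_to_grasp is the distance from the TCP to the grasp point, in m); z points along the fingers, y is the direction in which the jaws open and shut (so a half turn about z gives the same grasp; the last joint's range is limited). The gripper opens to 92 mm and grips with 3 to 60 N. Pads are 20 mm wide; open, the fingers measure 128 mm over their backs; the gripper's body (75 mm by 189 mm) begins 69 mm behind the grasp point.
Start: joints at [75.149, 20.225, 93.587, -0, 66.188, -0.138], TCP at [0.159, 0.605, 0.215] pointing down, gripper open.
Joint ranges: [-150.9, 150.9], [-52.94, 120.26], [3.33, 152.33], [-74.26, 254.26], [0, 154.13], [-172.89, 172.89]. Speed limits (degrees/s): [127.2, 127.2, 159.86, 180, 180, 180].

## Interface

Orientations are given as a 3x3 rotation matrix whose columns are the frame's x, y, z axes.
In Python, from cell import manip gives the robot as it stands.
- The arm moves only by the shell command python3 -m pendant 'ROWS' [FORCE]. ROWS is JSON, a list of rows, each a list of 3 entries, a list of its own where there are three numbers: the shift along the world's x, y, z in mm, then the turn, a rotation vector about the world's x, y, z in degrees, then the closure in counts, from 0 (fully open) to 255 (shut). In form: [[[tx, ty, tz], [rx, ry, rz], hand], ...]. A call has exactly 10 rows; each row shifts and turns the commanded pose from where the row before left it; what a row does not reach is not made up. A row lasts 1/10 s, in which the tool goes at most 50 mm and 8.59 degrees, less where a joint would pass 70% of its speed; a pose out of reach is approached as far as the arm can. A call is refused whole if a number of a shift passes 50 or a number of a turn 8.59, either way. A call with a gripper value outside its range is refused whole. The fingers move at their own pace and stop on an object; FORCE is the grip in N (left out, the last holds). Time passes only in rows, so rows that do not move let the fingers close, or fill a call up. It gives the time, the measured TCP pose, the force and the opening at its end, in the units of the state.
- manip.observe(): the state, without advancing time (a new reading comes with each control period).
- manip.capture(name): name is "side" or "top"; returns the picture (480x640x3 uint8, red, green, blue); there is no depth.
- manip.camera_model(name): a dict with "camera_matrix" (3x3 intrinsics, pixels), "R" (3x3) and "t" (3): a world point X has camera coordinates R X + t. Camera axes: x right, y down, z forward; pixel columns grow to the right and rows downward; lengths in m; the calibration is good to about 2 mm. A picture is of the moment at which its call begins. camera_model takes no time and is no camera call.
- manip.job_done(): hands the job in, once; it reports no verdict.
The state is a dict: "time_s": time; "qpos": joint angles; "joint_vel": joint speeds; "joint_torque": joint torques, N m; "tcp_pos": TCP position; "ee_rot": TCP orientation; "wrist_force": force on the tool from outside, world axes, zero at the start; "torque": the same for the moment, N m; "gripper_width": opening from 0.0 (shut) to 1.0 (fully open).
Only numpy, scipy, OpenCV 4.12 (cv2) and the standard library are available. Lean on these libraries where they do the work, as an engineer would, in place of code of your own. Each camera call takes 0.05 s, during which the arm holds its last target. There are 200 camera calls.

## Working session

There is one attempt and no reset: what is moved stays moved. The work goes in short steps, Python scripts to look and compute and a shell command to move; the robot and the scene stay as the last step left them, time stands still between calls to the robot, and variables do not carry over. Pictures are saved under pics/ and viewed, about 8 in all and at most 12, crops included, and the job is handed in when it is done.

```bash
mkdir -p pics; ls; python3 - <<'E'
from cell import manip
import cv2
s=manip.observe();print(s, manip.tcp_to_grasp)
for n in("top","side"):
    cv2.imwrite(f"pics/{n}0.png",manip.capture(n)[:,:,::-1]);c=manip.camera_model(n);print(n,c)
E
```

```text
pics
{'time_s': 0.0, 'qpos': array([ 7.51497843e+01,  2.02603705e+01,  9.36275436e+01,  8.44742359e-04,
        6.61888599e+01, -1.37817457e-01]), 'joint_vel': array([ 0.01918106, -0.03543837,  0.01877005,  0.00513682,  0.05506889,
        0.0575351 ]), 'joint_torque': array([-2.68770462e-03, -5.93851447e+01, -3.34199059e+01,  6.93003181e-02,
        2.37470423e-02, -1.44195801e-04]), 'tcp_pos': array([0.15860359, 0.60403888, 0.21389821]), 'ee_rot': array([[-9.67211302e-01,  2.53972773e-01, -3.56460142e-04],
       [ 2.53973023e-01,  9.67210440e-01, -1.29174603e-03],
       [ 1.67036481e-05, -1.33992262e-03, -9.99999102e-01]]), 'wrist_force': array([-0.05620561, -0.26695148, -0.46025726]), 'torque': array([-0.01345588, -0.00194386, -0.00699891]), 'gripper_width': 1.001547523530026} 0.0187
top {'camera_matrix': array([[466.25685725,   0.        , 315.12571417],
       [  0.        , 466.25685725, 237.35885298],
       [  0.        ,   0.        ,   1.        ]]), 'R': array([[-0.00143122, -0.99962717,  0.02726674],
       [-0.99351771, -0.00167796, -0.11366509],
       [ 0.11366846, -0.02725267, -0.99314489]]), 't': array([-0.05097987,  0.57175986,  0.9248231 ])}
side {'camera_matrix': array([[451.02232452,   0.        , 322.39103383],
       [  0.        , 451.02232452, 241.89368166],
       [  0.        ,   0.        ,   1.        ]]), 'R': array([[-0.97931037, -0.20169874,  0.01639563],
       [-0.12664742,  0.54768428, -0.82704435],
       [ 0.15783417, -0.81200957, -0.56189752]]), 't': array([0.55511769, 0.14868691, 0.92893223])}
```

View pics/top0.png

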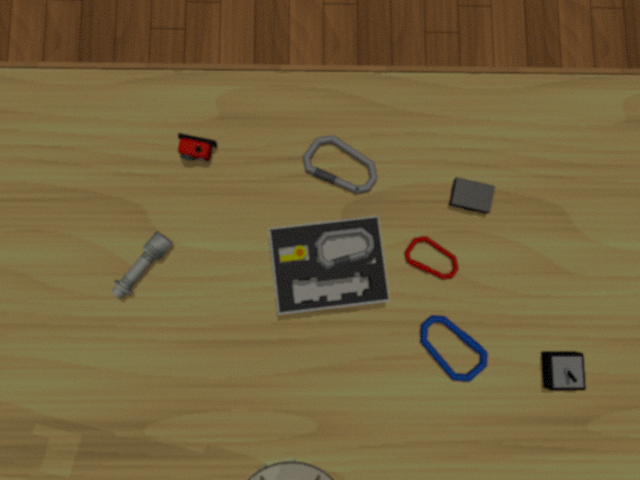

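View pics/side0.png

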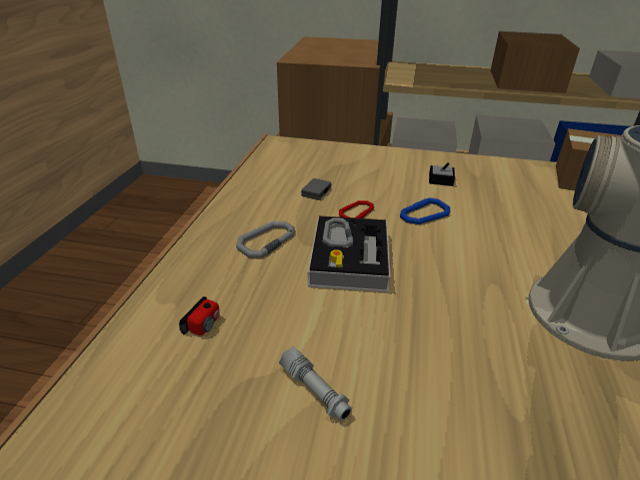

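The top view shows the flashlight with its head at (160,243) and tail at (122,290). The tray is at about (328,265), with the keyhole on the near side and its head bay to the left. Next I'll measure these.

```bash
cat > h.py <<'E'
import numpy as np, cv2
from cell import manip
def ray(n,uv,z):
    c=manip.camera_model(n);K,R,t=c["camera_matrix"],c["R"],np.array(c["t"])
    uv=np.atleast_2d(np.array(uv,float)); d=(np.linalg.inv(K)@np.c_[uv,np.ones(len(uv))].T).T@R; o=-R.T@t
    return o+d*((z-o[2])/d[:,2])[:,None]
def proj(n,X):
    c=manip.camera_model(n);p=(c["camera_matrix"]@(c["R"]@np.atleast_2d(X).T+np.array(c["t"])[:,None])).T
    return p[:,:2]/p[:,2:]
def blob(mask,u,v,r):
    m=np.zeros_like(mask);m[max(v-r,0):v+r,max(u-r,0):u+r]=mask[max(v-r,0):v+r,max(u-r,0):u+r]
    cs,_=cv2.findContours(m,cv2.RETR_EXTERNAL,cv2.CHAIN_APPROX_NONE);return max(cs,key=cv2.contourArea)[:,0,:]
def masks(im):
    h=cv2.cvtColor(im,cv2.COLOR_RGB2HSV);return h
E
python3 - <<'E'
from h import *
im=cv2.imread("pics/top0.png")[:,:,::-1].copy();h=masks(im)
print(im[180,100],im[265,142],im[250,280],im[215,330])
low=((h[...,1]<70)*255).astype(np.uint8)
f=blob(low,142,265,45);P=ray("top",f,.019)[:,:2]
r=cv2.minAreaRect((P*1000).astype(np.float32));print("light",r)
bx=cv2.boxPoints(r);print(bx)
t=blob(cv2.morphologyEx(low,cv2.MORPH_OPEN,np.ones((3,3))),328,265,70)
for z in(0,.042,.048):
    r=cv2.minAreaRect((ray("top",t,z)[:,:2]*1000).astype(np.float32));print("tray",z,r)
dk=((h[...,2]<60)*255).astype(np.uint8);d=blob(dk,328,265,70);print("foam",cv2.minAreaRect((ray("top",d,.048)[:,:2]*1000).astype(np.float32)))
side=cv2.imread("pics/side0.png");sc=cv2.resize(side[330:430,260:370],None,fx=3.6,fy=4)
a=cv2.resize(cv2.imread("pics/top0.png")[205:325,260:400],None,fx=4,fy=4,interpolation=cv2.INTER_CUBIC)
b=cv2.resize(side[205:305,300:400],None,fx=2.4,fy=4.8,interpolation=cv2.INTER_CUBIC)
cv2.imwrite("pics/c1.png",np.hstack([a,b]))
E
```

```text
[130 111  72] [106 106 102] [114 112 104] [128 110  69]
light ((514.6233520507812, 307.97967529296875), (42.71319580078125, 153.3541259765625), 51.127986907958984)
[[441.5234  339.47372]
 [560.91724 243.2313 ]
 [587.72327 276.48563]
 [468.32947 372.72806]]
tray 0 ((518.527587890625, -80.00448608398438), (185.2974090576172, 238.91688537597656), 6.846734046936035)
tray 0.042 ((516.1534423828125, -77.65016174316406), (177.3953094482422, 228.7281951904297), 6.846735954284668)
tray 0.048 ((515.8142700195312, -77.3138427734375), (176.26638793945312, 227.2726287841797), 6.846734523773193)
foam ((516.5374145507812, -77.681640625), (164.37521362304688, 215.3910369873047), 6.8037261962890625)
```

View pics/c1.png

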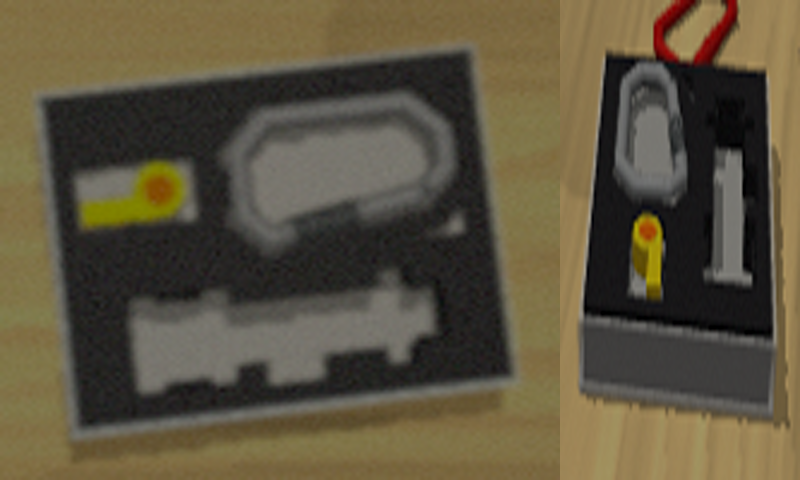

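The tray is centred at (516,-78) mm with yaw +6.85°. The flashlight's middle is at (514.6,308), with its axis toward the head at -38.9°. I'll go above it now.

```bash
python3 -m pendant '[[[25,-21,-5],[0,0,-2.4],90],[[36,-30,-8],[0,0,-2.4],90],[[38,-31,-8],[0,0,-2.4],90],[[38,-31,-8],[0,0,-2.4],90],[[38,-31,-8],[0,0,-2.4],90],[[38,-31,-8],[0,0,-2.4],90],[[38,-31,-8],[0,0,-2.4],90],[[38,-31,-8],[0,0,-2.4],90],[[38,-31,-8],[0,0,-2.4],90],[[27,-27,-8],[0,0,-2.6],90]]' 40
python3 - <<'E'
from h import *
s=manip.observe();print(s["tcp_pos"],s["ee_rot"][:,1],s["qpos"],s["wrist_force"])
t=manip.capture("top");s=manip.capture("side")
a=cv2.resize(cv2.equalizeHist(cv2.cvtColor(t[265:310,280:380],cv2.COLOR_RGB2GRAY)),(800,360),interpolation=cv2.INTER_CUBIC)
b=cv2.resize(s[300:430,250:410],(320,240));c=cv2.resize(t[200:320,80:220],(320,240))
bb=cv2.cvtColor(np.hstack([b,c,np.zeros((240,160,3),np.uint8)]),cv2.COLOR_RGB2BGR)
cv2.imwrite("pics/c2.png",np.vstack([cv2.cvtColor(a,cv2.COLOR_GRAY2BGR),bb]))
E
```

```text
time_s: 1.1
tcp_pos: [0.5147, 0.3076, 0.1371]
ee_rot: [[-0.776, 0.63, 0.0], [0.63, 0.776, -0.0], [-0.0, 0.0, -1.0]]
wrist_force: [0.1, 0.3, 0.1]
gripper_width: 0.648
[0.51472461 0.30760977 0.13706426] [6.30179224e-01 7.76449698e-01 1.09849037e-04] [ 3.07289443e+01  2.27361427e+01  1.00747040e+02 -1.77726573e-02
  5.65046569e+01 -2.01979013e+01] [0.06646264 0.3405995  0.08488864]
```

View pics/c2.png

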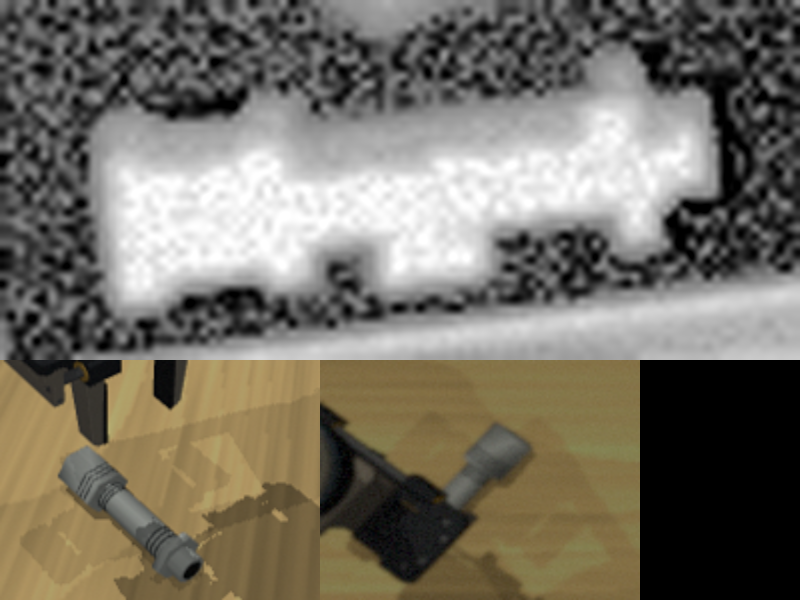

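The pocket has a notch on the near side only, so I'll release with the tips above the foam. That calls for a shallow grip, with the tips about 8 mm below the axis.

```bash
python3 -m pendant '[[[-1.5,1,-15],[0,0,0.2],90],[[0,0,-25],[0,0,0],90],[[0,0,-30],[0,0,0],90],[[0,0,-30],[0,0,0],90],[[0,0,-18],[0,0,0],90],[[0,0,-8],[0,0,0],90],[[0,0,0],[0,0,0],90],[[0,0,0],[0,0,0],200],[[0,0,0],[0,0,0],200],[[0,0,0],[0,0,0],200]]' 40; python3 -m pendant '[[[0,0,0],[0,0,0],220],[[0,0,0],[0,0,0],220],[[0,0,0],[0,0,0],220],[[0,0,5],[0,0,0],220],[[0,0,15],[0,0,0],220],[[0,0,25],[0,0,0],220],[[0,0,30],[0,0,0],220],[[0,0,30],[0,0,0],220],[[0,0,20],[0,0,0],220],[[0,0,5],[0,0,0],220]]' 40
```

```text
time_s: 2.2
tcp_pos: [0.5118, 0.311, 0.0126]
ee_rot: [[-0.78, 0.625, 0.001], [0.625, 0.78, 0.001], [-0.001, 0.002, -1.0]]
wrist_force: [-0.7, -0.4, -0.4]
gripper_width: 0.411
time_s: 3.2
tcp_pos: [0.5126, 0.3113, 0.145]
ee_rot: [[-0.78, 0.625, 0.004], [0.625, 0.78, 0.002], [-0.002, 0.004, -1.0]]
wrist_force: [0.3, 0.7, -0.9]
gripper_width: 0.271
```

Gripped at 25 mm width. Next I'll carry it over the tray, turning -224° on the way.

```bash
python3 -m pendant '[[[-1,-8,0],[0,0,-4],220],[[-1,-14,0],[0,0,-8.5],220],[[-1,-14,0],[0,0,-8.5],220],[[-1,-14,0],[0,0,-8.5],220],[[-1,-14,0],[0,0,-8.5],220],[[-1,-14,0],[0,0,-8.5],220],[[-1,-14,0],[0,0,-8.5],220],[[-1,-14,0],[0,0,-8.5],220],[[-1,-14,0],[0,0,-8.5],220],[[-1,-14,0],[0,0,-8.5],220]]' ; python3 -m pendant '[[[-1.5,-15,0],[0,0,-8.5],220],[[-1.5,-15,0],[0,0,-8.5],220],[[-1.5,-15,0],[0,0,-8.5],220],[[-1.5,-15,0],[0,0,-8.5],220],[[-1.5,-15,0],[0,0,-8.5],220],[[-1.5,-15,0],[0,0,-8.5],220],[[-1.5,-15,0],[0,0,-8.5],220],[[-1.5,-15,0],[0,0,-8.5],220],[[-1.5,-15,0],[0,0,-8.5],220],[[-1.5,-15,0],[0,0,-8.5],220]]'; python3 -m pendant '[[[-2,-15,0],[0,0,-8.5],220],[[-2,-15,0],[0,0,-8.5],220],[[-2,-15,0],[0,0,-8.5],220],[[-2,-15,0],[0,0,-8.5],220],[[-2,-15,0],[0,0,-8.5],220],[[-2,-15,0],[0,0,-8.5],220],[[-2,-15,0],[0,0,-7.5],220],[[-1,-8,0],[0,0,0],220],[[-1,-4,0],[0,0,0],220],[[0,0,0],[0,0,0],220]]'
python3 - <<'E'
from h import *
s=manip.observe();R=s["ee_rot"];print(s["tcp_pos"],np.degrees(np.arctan2(R[1,1],R[0,1])),s["qpos"],s["wrist_force"])
t=manip.capture("top");s=manip.capture("side")
np.save("t3.npy",t);np.save("s3.npy",s)
a=cv2.resize(t[200:320,250:400],(400,320));b=cv2.resize(s[170:310,280:430],(400,373))
b=b[:320] if 0 else cv2.resize(b,(400,320))
cv2.imwrite("pics/c3.png",np.hstack([a,b])[:,:,::-1])
E
```

```text
time_s: 4.2
tcp_pos: [0.5005, 0.1757, 0.141]
ee_rot: [[0.493, 0.87, -0.001], [0.87, -0.493, -0.0], [-0.001, -0.001, -1.0]]
wrist_force: [0.9, 0.0, -1.3]
gripper_width: 0.272
time_s: 5.2
tcp_pos: [0.4855, 0.0258, 0.1411]
ee_rot: [[0.91, -0.416, -0.001], [-0.416, -0.91, -0.0], [-0.001, 0.001, -1.0]]
wrist_force: [-0.6, 0.2, -1.0]
gripper_width: 0.273
time_s: 6.2
tcp_pos: [0.47, -0.0906, 0.1414]
ee_rot: [[0.129, -0.992, -0.0], [-0.992, -0.129, 0.0], [-0.0, 0.0, -1.0]]
wrist_force: [0.3, 0.7, -1.2]
gripper_width: 0.276
[ 0.46996649 -0.09061095  0.14142774] -172.5806851601623 [-1.10958542e+01  1.24779848e+01  1.15107781e+02  5.70890177e-03
  5.24379170e+01  1.61481352e+02] [ 0.25725272  0.66220526 -1.15032815]
```

View pics/c3.png

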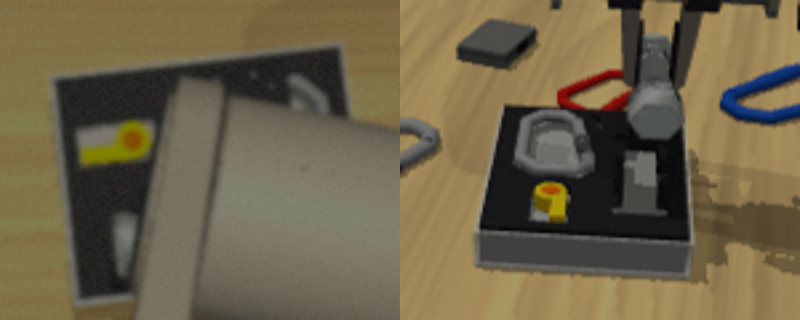

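```bash
python3 - <<'E'
from h import *
s=np.load("s3.npy")
c=cv2.resize(s[180:250,340:420],(800,700),interpolation=cv2.INTER_CUBIC)[:560].copy()
for L in(-60,-5,75):
    p=np.array([469.6-.1193*L,-87+.9929*L,149])/1e3
    q=proj("side",p)[0];print(L,q,proj("top",p)[0]);cv2.circle(c,(int((q[0]-340)*10),int((q[1]-180)*10)),5,(255,0,0),-1)
cv2.imwrite("pics/c4.png",c[:,:,::-1])
E
```

```text
-60 [374.55817653 191.90955116] [370.35965472 282.81142982]
-5 [374.85753304 203.5744758 ] [339.95035269 286.53182337]
75 [375.3452185  222.57795174] [295.42624951 291.97907717]
```

View pics/c4.png

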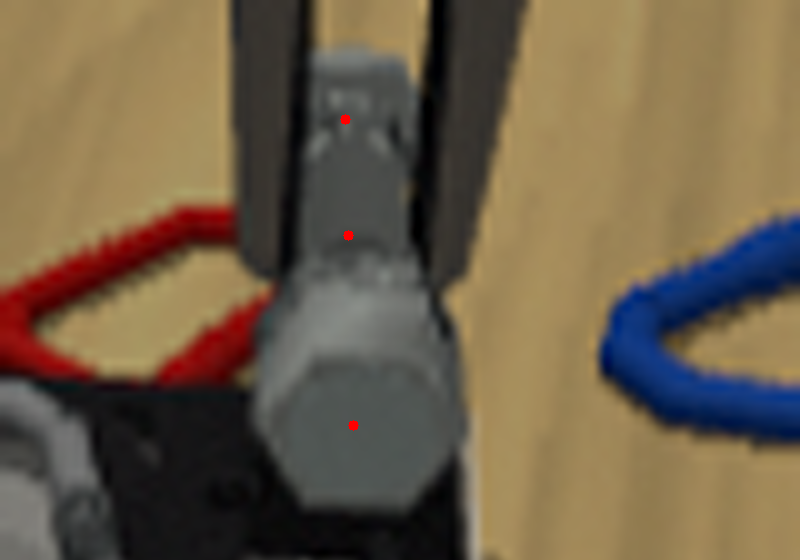

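The head's end face is within about 1.5 px of where the arm pose predicts, and it lies level on a flat. Next I'll overlay the predicted pocket and tray outlines on both views to check the tray pose.

```bash
python3 - <<'E'
from h import *
a=np.radians(6.85);R=np.array([[np.cos(a),-np.sin(a)],[np.sin(a),np.cos(a)]])
def W(x,y,z): return np.r_[R@[x,y]+[516.1,-77.6],z]/1e3
out=[]
for n,(u,v,w,h,f) in dict(top=(262,210,134,115,3),side=(305,210,95,85,4.2)).items():
    im=cv2.resize(cv2.imread(f"pics/{n}0.png")[v:v+h,u:u+w],None,fx=f,fy=f,interpolation=cv2.INTER_CUBIC)
    def poly(pts,z,col):
        q=np.array([proj(n,W(x,y,z))[0] for x,y in pts]);q=((q-[u,v]+.5)*f).astype(int);cv2.polylines(im,[q],True,col,1)
    poly([(-88,-114),(88,-114),(88,114),(-88,114)],42,(0,255,0))
    poly([(-70,26.5),(-70,78.5),(-22,78.5),(-22,26.5)],48,(0,0,255))
    poly([(-61,-79),(-61,26.5),(-31,26.5),(-31,-79)],48,(255,255,0))
    poly([(-70,-63),(-70,-49),(-22,-49),(-22,-63)],48,(0,0,255))
    poly([(-70,26.5),(-70,78.5),(-22,78.5),(-22,26.5)],16,(255,0,255))
    out.append(im)
H=max(o.shape[0] for o in out);cv2.imwrite("pics/c5.png",np.hstack([np.pad(o,((0,H-o.shape[0]),(0,0),(0,0))) for o in out]));
E
```

```text
(no output)
```

View pics/c5.png

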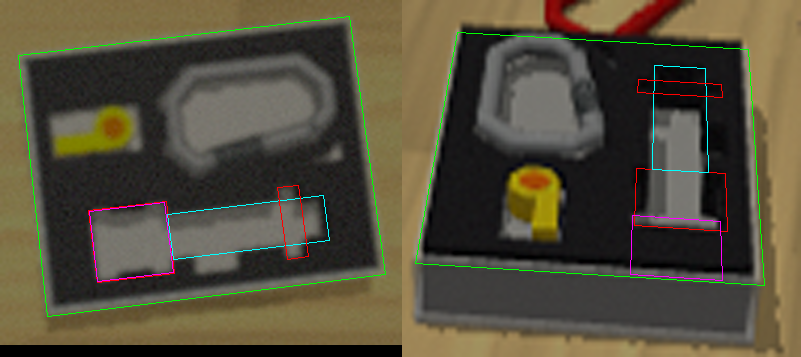

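```bash
python3 -m pendant '[[[0.8,3.9,-5],[0,0,-0.6],220],[[0,0,-12],[0,0,0],220],[[0,0,-15],[0,0,0],220],[[0,0,-15],[0,0,0],220],[[0,0,-13],[0,0,0],220],[[0,0,-10],[0,0,0],220],[[0,0,-6],[0,0,0],220],[[0,0,-3],[0,0,0],220],[[0,0,0],[0,0,0],220],[[0,0,0],[0,0,0],220]]'
python3 - <<'E'
from h import *
s=manip.observe();R=s["ee_rot"];p=s["tcp_pos"];print(p,np.degrees(np.arctan2(R[1,1],R[0,1])),s["wrist_force"])
t=manip.capture("top");s=manip.capture("side");np.save("t4.npy",t);np.save("s4.npy",s)
a=np.radians(6.85);Q=np.array([[np.cos(a),-np.sin(a)],[np.sin(a),np.cos(a)]])
g=[];tr={}
def W(x,y,z): return np.r_[Q@[x,y]+[516.1,-77.6],z]/1e3
out=[]
for n,im,(u,v,w,h,f) in(("top",t,(275,255,50,60,7)),("side",s,(345,210,60,75,7))):
    im=cv2.resize(im[v:v+h,u:u+w],None,fx=f,fy=f,interpolation=cv2.INTER_CUBIC)[:,:,::-1].copy()
    def poly(pts,z,col):
        q=np.array([proj(n,W(x,y,z))[0] for x,y in pts]);q=((q-[u,v]+.5)*f).astype(int);cv2.polylines(im,[q],True,col,1)
    poly([(-88,-114),(88,-114),(88,114),(-88,114)],42,(0,255,0))
    poly([(-70,26.5),(-70,78.5),(-22,78.5),(-22,26.5)],48,(0,0,255))
    z=p[2]*1000+8
    poly([(-57,75),(-35,75),(-35,30),(-57,30)],z+19,(255,255,0))
    poly([(-57,75),(-68,75),(-68,75),(-57,75)],z,(255,255,0)); poly([(-46+22,75),(-46-22,75)],z,(255,255,0))
    out.append(im)
H=max(o.shape[0] for o in out);cv2.imwrite("pics/c6.png",np.hstack([np.pad(o,((0,H-o.shape[0]),(0,0),(0,0))) for o in out]));
E
```

```text
time_s: 7.3
tcp_pos: [0.4714, -0.0866, 0.0629]
ee_rot: [[0.116, -0.993, 0.001], [-0.993, -0.116, -0.0], [0.0, -0.001, -1.0]]
wrist_force: [0.4, -0.5, -1.5]
gripper_width: 0.269
[ 0.47137755 -0.08663803  0.06290217] -173.31265653432814 [ 0.378162   -0.54370362 -1.46127556]
```

View pics/c6.png

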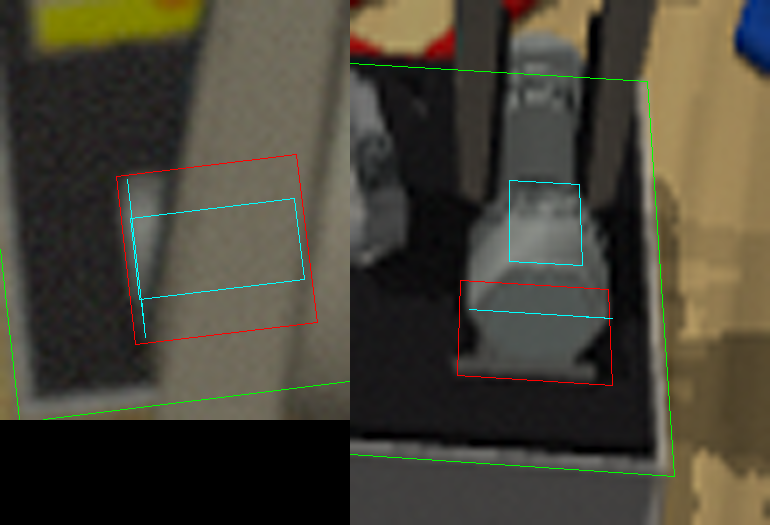

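The head sits over the bay in both views, within 1 mm. I'll lower until the tips are just above the foam and open narrowly, to stay clear of the carabiner.

```bash
python3 -m pendant '[[[0,0,-4],[0,0,0],220],[[0,0,-4],[0,0,0],220],[[0,0,-3],[0,0,0],220],[[0,0,-2],[0,0,0],220],[[0,0,-0.7],[0,0,0],220],[[0,0,0],[0,0,0],220],[[0,0,0],[0,0,0],175],[[0,0,0],[0,0,0],160],[[0,0,0],[0,0,0],155],[[0,0,0],[0,0,0],155]]'; python3 -m pendant '[[[0,0,0],[0,0,0],155],[[0,0,5],[0,0,0],155],[[0,0,15],[0,0,0],155],[[0,0,25],[0,0,0],155],[[0,0,25],[0,0,0],220],[[0,0,20],[0,0,0],255],[[0,-20,5],[0,0,0],255],[[0,-40,0],[0,0,0],255],[[0,-40,0],[0,0,0],255],[[0,-20,0],[0,0,0],255]]'
python3 - <<'E'
from h import *
s=manip.observe();R=s["ee_rot"];p=s["tcp_pos"];print(p,s["gripper_width"],s["wrist_force"])
t=manip.capture("top");s=manip.capture("side");np.save("t5.npy",t);np.save("s5.npy",s)
a=cv2.resize(t[205:320,255:395],(420,345),interpolation=cv2.INTER_CUBIC);b=cv2.resize(s[195:300,300:400],(380,399),interpolation=cv2.INTER_CUBIC)
cv2.imwrite("pics/c7.png",np.hstack([np.pad(a,((0,54),(0,0),(0,0))),b])[:,:,::-1])
E
```

```text
time_s: 8.4
tcp_pos: [0.4712, -0.0866, 0.049]
ee_rot: [[0.116, -0.993, 0.0], [-0.993, -0.116, -0.0], [0.0, -0.0, -1.0]]
wrist_force: [0.7, -0.4, 0.0]
gripper_width: 0.392
time_s: 9.4
tcp_pos: [0.4712, -0.2091, 0.1446]
ee_rot: [[0.116, -0.993, 0.001], [-0.993, -0.116, -0.001], [0.001, -0.001, -1.0]]
wrist_force: [0.9, 0.5, -0.5]
gripper_width: 0.002
[ 0.4712258  -0.2091018   0.14459396] 0.002291697605647583 [ 0.86722447  0.45062015 -0.49290271]
```

View pics/c7.png

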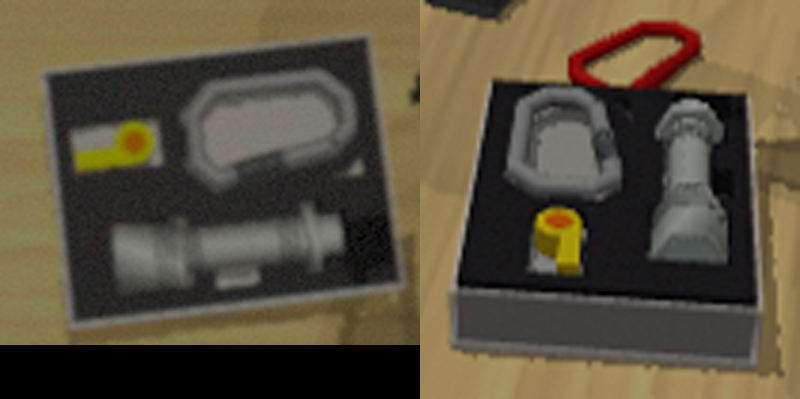

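The flashlight is laid in straight, head in its bay, riding high on the bulges. Pressing next: tail first, then head, then tail again.

```bash
python3 -m pendant '[[[1,20,-10],[0,0,0],255],[[2,30,-20],[0,0,0],255],[[2,18,-20],[0,0,0],255],[[1,2.4,-10],[0,0,0],255],[[0,0,-6],[0,0,0],255],[[0,0,-5],[0,0,0],255],[[0,0,-4],[0,0,0],255],[[0,0,-4],[0,0,0],255],[[0,0,-4],[0,0,0],255],[[0,0,-2],[0,0,0],255]]'
```

```text
time_s: 10.5
tcp_pos: [0.4775, -0.138, 0.0596]
ee_rot: [[0.116, -0.993, 0.001], [-0.993, -0.116, -0.002], [0.002, -0.001, -1.0]]
wrist_force: [-3.1, -6.6, 8.2]
gripper_width: 0.0
```

```bash
python3 -m pendant '[[[0,0,-1],[0,0,0],255],[[0,0,-1],[0,0,0],255],[[0,0,-0.5],[0,0,0],255],[[0,0,-0.5],[0,0,0],255],[[0,0,-0.5],[0,0,0],255],[[0,0,0],[0,0,0],255],[[0,0,0],[0,0,0],255],[[0,0,0],[0,0,0],255],[[0,0,0],[0,0,0],255],[[0,0,0],[0,0,0],255]]'
```

```text
time_s: 11.5
tcp_pos: [0.4779, -0.1372, 0.056]
ee_rot: [[0.116, -0.993, 0.002], [-0.993, -0.116, -0.001], [0.001, -0.002, -1.0]]
wrist_force: [-0.7, -5.4, 5.5]
gripper_width: 0.004
```

```bash
python3 -m pendant '[[[0,0,10],[0,0,0],255],[[0,0,20],[0,0,0],255],[[-4,32,5],[0,0,0],255],[[-5,40,0],[0,0,0],255],[[-4.4,34.4,-5],[0,0,0],255],[[0,0,-8],[0,0,0],255],[[0,0,-6],[0,0,0],255],[[0,0,-4],[0,0,0],255],[[0,0,-4],[0,0,0],255],[[0,0,-3],[0,0,0],255]]';python3 -m pendant '[[[0,0,-2],[0,0,0],255],[[0,0,-1],[0,0,0],255],[[0,0,-1],[0,0,0],255],[[0,0,-1],[0,0,0],255],[[0,0,-1],[0,0,0],255],[[0,0,-0.5],[0,0,0],255],[[0,0,-0.5],[0,0,0],255],[[0,0,0],[0,0,0],255],[[0,0,0],[0,0,0],255],[[0,0,0],[0,0,0],255]]'
```

```text
time_s: 12.5
tcp_pos: [0.4634, -0.0306, 0.06]
ee_rot: [[0.115, -0.993, -0.001], [-0.993, -0.115, 0.0], [-0.0, 0.001, -1.0]]
wrist_force: [-0.4, 0.8, -0.3]
gripper_width: 0.004
time_s: 13.5
tcp_pos: [0.4639, -0.0298, 0.0543]
ee_rot: [[0.117, -0.993, 0.0], [-0.993, -0.117, -0.0], [0.0, -0.0, -1.0]]
wrist_force: [-4.1, -0.7, 16.1]
gripper_width: 0.005
```

```bash
python3 -m pendant '[[[0,0,-0.5],[0,0,0],255],[[0,0,-0.5],[0,0,0],255],[[0,0,0],[0,0,0],255],[[0,0,0],[0,0,0],255],[[0,0,0],[0,0,0],255],[[0,0,0],[0,0,0],255],[[0,0,0],[0,0,0],255],[[0,0,0],[0,0,0],255],[[0,0,0],[0,0,0],255],[[0,0,0],[0,0,0],255]]'
```

```text
time_s: 14.5
tcp_pos: [0.464, -0.0298, 0.0543]
ee_rot: [[0.117, -0.993, 0.001], [-0.993, -0.117, -0.0], [0.0, -0.001, -1.0]]
wrist_force: [-7.9, 0.7, 31.6]
gripper_width: 0.007
```

The head stops hard at 54.3 mm with 32 N, which is its home height. Now the tail again.

```bash
python3 -m pendant '[[[0,0,10],[0,0,0],255],[[0,0,15],[0,0,0],255],[[4,-32,0],[0,0,0],255],[[5,-42,0],[0,0,0],255],[[4.4,-34.4,-5],[0,0,0],255],[[0,0,-6],[0,0,0],255],[[0,0,-5],[0,0,0],255],[[0,0,-4],[0,0,0],255],[[0,0,-3],[0,0,0],255],[[0,0,-1],[0,0,0],255]]';python3 -m pendant '[[[0,0,0],[0,0,0],255],[[0,0,-0.3],[0,0,0],255],[[0,0,-0.3],[0,0,0],255],[[0,0,0],[0,0,0],255],[[0,0,0],[0,0,0],255],[[0,0,0],[0,0,0],255],[[0,0,0],[0,0,0],255],[[0,0,0],[0,0,0],255],[[0,0,0],[0,0,0],255],[[0,0,0],[0,0,0],255]]'
```

```text
time_s: 15.5
tcp_pos: [0.477, -0.1372, 0.0541]
ee_rot: [[0.118, -0.993, -0.0], [-0.993, -0.118, 0.0], [-0.0, 0.0, -1.0]]
wrist_force: [-5.8, 1.7, 25.9]
gripper_width: 0.005
time_s: 16.5
tcp_pos: [0.4771, -0.1372, 0.0542]
ee_rot: [[0.118, -0.993, 0.0], [-0.993, -0.118, 0.0], [-0.0, -0.0, -1.0]]
wrist_force: [-6.1, 0.3, 22.4]
gripper_width: 0.006
```

Both flashlight ends are hard at 54.2–54.3 mm. Now the carabiner's wide end.

```bash
python3 -m pendant '[[[0,0,10],[0,0,0],255],[[0,0,20],[0,0,0],255],[[13,15,0],[0,0,0],255],[[20,22,0],[0,0,0],255],[[20,22,0],[0,0,0],255],[[12.4,15.9,0],[0,0,0],255],[[0,0,-8],[0,0,0],255],[[0,0,-8],[0,0,0],255],[[0,0,-4],[0,0,0],255],[[0,0,-2],[0,0,0],255]]';python3 -m pendant '[[[0,0,-2],[0,0,0],255],[[0,0,-2],[0,0,0],255],[[0,0,-2],[0,0,0],255],[[0,0,-2],[0,0,0],255],[[0,0,-1.5],[0,0,0],255],[[0,0,-1],[0,0,0],255],[[0,0,-0.5],[0,0,0],255],[[0,0,-0.5],[0,0,0],255],[[0,0,0],[0,0,0],255],[[0,0,0],[0,0,0],255]]'
```

```text
time_s: 17.5
tcp_pos: [0.5412, -0.0637, 0.0599]
ee_rot: [[0.116, -0.993, -0.002], [-0.993, -0.116, 0.0], [-0.0, 0.002, -1.0]]
wrist_force: [-0.2, 0.3, -0.2]
gripper_width: 0.003
time_s: 18.5
tcp_pos: [0.5422, -0.0632, 0.0491]
ee_rot: [[0.116, -0.993, -0.0], [-0.993, -0.116, 0.0], [-0.0, 0.0, -1.0]]
wrist_force: [-0.5, -0.7, 0.3]
gripper_width: 0.002
```

```bash
python3 -m pendant '[[[0,0,-0.5],[0,0,0],255],[[0,0,-0.5],[0,0,0],255],[[0,0,-0.5],[0,0,0],255],[[0,0,-0.5],[0,0,0],255],[[0,0,-0.5],[0,0,0],255],[[0,0,-0.3],[0,0,0],255],[[0,0,0],[0,0,0],255],[[0,0,0],[0,0,0],255],[[0,0,0],[0,0,0],255],[[0,0,0],[0,0,0],255]]'
```

```text
time_s: 19.5
tcp_pos: [0.5425, -0.0633, 0.0479]
ee_rot: [[0.116, -0.993, 0.0], [-0.993, -0.116, 0.0], [-0.0, -0.0, -1.0]]
wrist_force: [-5.9, -0.1, 18.5]
gripper_width: 0.006
```

```bash
python3 -m pendant '[[[0,0,10],[0,0,0],255],[[0,0,20],[0,0,0],255],[[4,-20,5],[0,0,0],255],[[6,-32,0],[0,0,0],255],[[5.6,-30,0],[0,0,0],255],[[3,-13.5,-5],[0,0,0],255],[[0,0,-8],[0,0,0],255],[[0,0,-6],[0,0,0],255],[[0,0,-3],[0,0,0],255],[[0,0,-2],[0,0,0],255]]';python3 -m pendant '[[[0,0,-2],[0,0,0],255],[[0,0,-2],[0,0,0],255],[[0,0,-2],[0,0,0],255],[[0,0,-2],[0,0,0],255],[[0,0,-1],[0,0,0],255],[[0,0,-1],[0,0,0],255],[[0,0,-0.5],[0,0,0],255],[[0,0,-0.5],[0,0,0],255],[[0,0,0],[0,0,0],255],[[0,0,0],[0,0,0],255]]'
```

```text
time_s: 20.5
tcp_pos: [0.5605, -0.1576, 0.0568]
ee_rot: [[0.117, -0.993, -0.001], [-0.993, -0.117, 0.001], [-0.001, 0.001, -1.0]]
wrist_force: [0.3, 0.0, 0.4]
gripper_width: 0.002
time_s: 21.5
tcp_pos: [0.5614, -0.1586, 0.048]
ee_rot: [[0.116, -0.993, 0.001], [-0.993, -0.116, 0.0], [0.0, -0.001, -1.0]]
wrist_force: [-4.3, 3.1, 17.9]
gripper_width: 0.005
```

```bash
python3 -m pendant '[[[0,0,-0.5],[0,0,0],255],[[0,0,0],[0,0,0],255],[[0,0,0],[0,0,0],255],[[0,0,10],[0,0,0],255],[[0,0,25],[0,0,0],255],[[-6,32,0],[0,0,0],255],[[-7,35,0],[0,0,0],255],[[-5.8,29.5,-5],[0,0,0],255],[[0,0,-8],[0,0,0],255],[[0,0,-8],[0,0,0],255]]';python3 -m pendant '[[[0,0,-6],[0,0,0],255],[[0,0,-4],[0,0,0],255],[[0,0,-3],[0,0,0],255],[[0,0,-1],[0,0,0],255],[[0,0,-0.5],[0,0,0],255],[[0,0,-0.5],[0,0,0],255],[[0,0,0],[0,0,0],255],[[0,0,0],[0,0,0],255],[[0,0,0],[0,0,0],255],[[0,0,0],[0,0,0],255]]'; python3 -m pendant '[[[0,0,20],[0,0,0],255],[[0,0,40],[0,0,0],255],[[0,30,30],[0,0,0],255],[[0,40,20],[0,0,0],255],[[0,45,0],[0,0,0],255],[[0,45,0],[0,0,0],255],[[0,45,0],[0,0,0],255],[[0,45,0],[0,0,0],255],[[0,40,0],[0,0,0],255],[[0,20,0],[0,0,0],255]]'
python3 - <<'E'
from h import *
t=manip.capture("top");s=manip.capture("side")
a=cv2.resize(t[205:320,255:395],(420,345),interpolation=cv2.INTER_CUBIC);b=cv2.resize(s[195:300,300:400],(380,399),interpolation=cv2.INTER_CUBIC)
cv2.imwrite("pics/c8.png",np.hstack([np.pad(a,((0,54),(0,0),(0,0))),b])[:,:,::-1])
E
```

```text
time_s: 22.5
tcp_pos: [0.5424, -0.062, 0.0597]
ee_rot: [[0.118, -0.993, 0.0], [-0.993, -0.118, -0.0], [0.0, -0.0, -1.0]]
wrist_force: [0.4, -0.8, -0.7]
gripper_width: 0.009
time_s: 23.5
tcp_pos: [0.5423, -0.0632, 0.0477]
ee_rot: [[0.116, -0.993, 0.0], [-0.993, -0.116, -0.0], [0.0, -0.0, -1.0]]
wrist_force: [-12.3, 1.4, 37.4]
gripper_width: 0.001
time_s: 24.5
tcp_pos: [0.5476, 0.1765, 0.1438]
ee_rot: [[0.23, -0.973, -0.008], [-0.962, -0.229, 0.152], [-0.15, -0.027, -0.988]]
wrist_force: [0.2, -0.9, 0.1]
gripper_width: 0.005
```

View pics/c8.png

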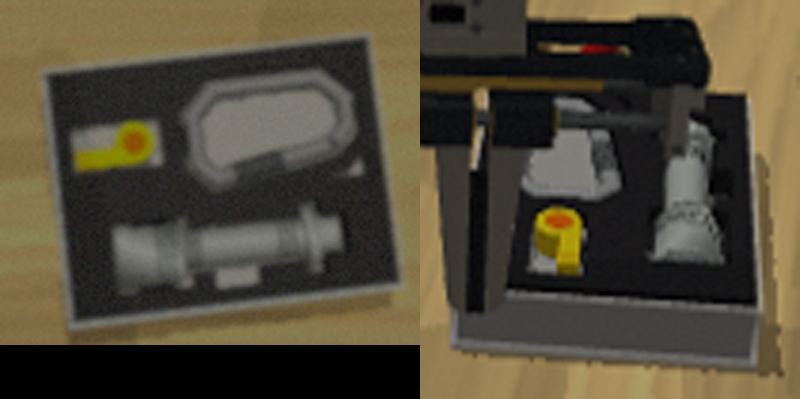

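The top view shows the carabiner sunk level and the flashlight seated. The last joint ran into its limit during the retreat, so I'll unwind it and clear the side view for a final look.

```bash
python3 -m pendant '[[[0,0,0],[0,0,8],255],[[0,0,10],[0,0,8],255],[[-10,0,20],[0,0,8],255],[[-20,0,30],[0,0,8],255],[[-20,15,30],[0,0,8],255],[[-20,30,20],[0,0,8],255],[[-20,35,10],[0,0,8],255],[[-20,35,0],[0,0,8],255],[[-10,30,0],[0,0,8],255],[[0,20,0],[0,0,8],255]]'
python3 - <<'E'
from h import *
o=manip.observe();print(o["qpos"],o["wrist_force"],o["tcp_pos"])
t=manip.capture("top");s=manip.capture("side");np.save("s9.npy",s)
b=cv2.resize(s[195:300,300:400],(380,399),interpolation=cv2.INTER_CUBIC);a=cv2.resize(np.load("s5.npy")[195:300,300:400],(380,399),interpolation=cv2.INTER_CUBIC)
cv2.imwrite("pics/c9.png",np.hstack([a,b])[:,:,::-1])
E
```

```text
time_s: 25.6
tcp_pos: [0.4267, 0.3408, 0.2645]
ee_rot: [[0.987, 0.061, -0.15], [0.065, -0.998, 0.017], [-0.148, -0.026, -0.989]]
wrist_force: [0.5, -0.5, -0.3]
gripper_width: 0.008
[ 34.71519481  14.39866927  95.65178131   5.84364584  76.55846705
 119.3996507 ] [ 0.53375484 -0.46291397 -0.27766329] [0.42670884 0.34075604 0.26452814]
```

View pics/c9.png

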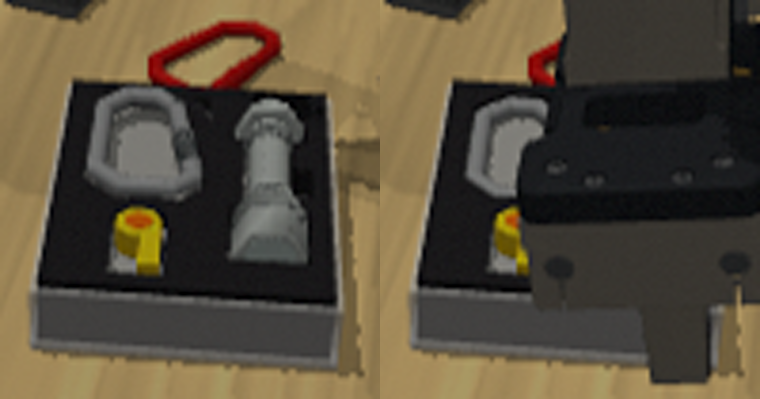

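The carabiner has dropped at both visible ends. I'll move further aside for one last clear view.

```bash
python3 -m pendant '[[[-10,20,0],[0,0,0],255],[[-25,30,0],[0,0,0],255],[[-30,30,0],[0,0,0],255],[[-30,30,0],[0,0,0],255],[[-30,30,0],[0,0,0],255],[[-30,30,0],[0,0,0],255],[[-30,30,0],[0,0,0],255],[[-25,25,0],[0,0,0],255],[[-10,10,0],[0,0,0],255],[[0,0,0],[0,0,0],255]]'
python3 - <<'E'
from h import *
t=manip.capture("top");s=manip.capture("side")
f=lambda im:cv2.resize(im[195:300,300:400],(390,410),interpolation=cv2.INTER_CUBIC)
im=np.hstack([f(np.load("s5.npy")),f(s)])
z=cv2.resize(s,(240,180));y=cv2.resize(t,(240,180));im=np.vstack([im,np.hstack([z,y,np.zeros((180,300,3),np.uint8)])])
cv2.imwrite("pics/c10.png",im[:,:,::-1])
E
```

```text
time_s: 26.7
tcp_pos: [0.2075, 0.5752, 0.2639]
ee_rot: [[0.987, 0.055, -0.15], [0.058, -0.998, 0.018], [-0.148, -0.026, -0.989]]
wrist_force: [0.8, -0.2, -0.3]
gripper_width: 0.004
```

View pics/c10.png

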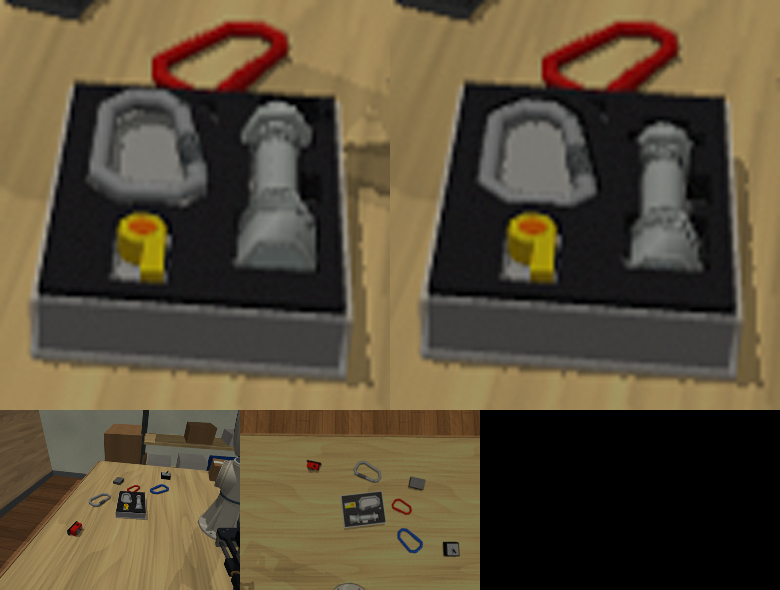

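The last view shows the flashlight and the carabiner sunk at both ends compared with before. The whistle, headlamp and battery case look unmoved.

```bash
python3 -c "
from cell import manip
manip.job_done();print(manip.observe()['time_s'])"
```

```text
the job is handed in; nothing more can be done
the job is handed in; nothing more can be done
```

The tray is packed and the job is handed in, at about 27 s on the robot's clock. I can't see the verdict.

- **Flashlight:** I laid it in its cut-out with the head in the head bay, then pressed tail, head and tail again. Both ends stopped hard at 54.2–54.3 mm, against an expected 54 mm, at 22–32 N.
- **Carabiner:** I pressed the wide end, the narrow end, then the wide end again. It stopped hard at 47.7–48.0 mm, against the foam face at 48 mm. The force readings were 37 N at the wide end and 18 N at the narrow end. That stop is level with the foam, so the fingers may have been touching foam as well as the bar.
- **Final views:** Compared with before pressing, both pieces sit lower at both ends. The whistle, headlamp and battery case look unmoved, and the arm is clear of everything.

**Irregularities:**
- **Last joint:** It appears to have reached its range limit during the retreat, so the tool tilted about 9° in free air. I unwound it and nothing was touched.
- **Camera fit:** The side camera and the arm's own pose disagreed by 1–2 mm, which was within the clearance of the pocket.

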